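# Slacken the knurled locking ring and swing the hold-down arm off the board

## Robot

A 6-joint arm with a two-finger parallel gripper is mounted at the origin on the work surface. World frame = base frame: x ahead of the robot, y to its left, z up, the work surface at z = 0. Lengths are in m, angles in degrees, forces in N, time in s.
With the tool pointing down it reaches from about 0.375 to 0.9 m from the base axis. Payload 3.1 kg.
Tool frame: the origin (TCP) lies midway between the tips of the shut fingers; the grasp point (between the pads) lies 19 mm behind it; z points along the fingers, y is the line along which they close (so a half turn about z gives the same grasp; the last joint's range is limited). The gripper opens to 87 mm and grips with 3 to 60 N. Pads are 19 mm wide; open, the fingers measure 117 mm over their backs; the gripper's body (75 mm by 190 mm) begins 51 mm behind the grasp point.
Start: joints at [61.965, 30.224, 82.088, -0, 67.689, -10.227], TCP at [0.191, 0.595, 0.223] pointing down, gripper open.
Joint ranges: [-176.69, 176.69], [-43.24, 126.21], [12.49, 139.97], [-82, 262], [0, 151.66], [-163.58, 163.58]. Speed limits (degrees/s): [159.86, 159.86, 180, 180, 180, 180].

## Interface

Orientations are given as a 3x3 rotation matrix whose columns are the frame's x, y, z axes.
In Python, from rig import bot, eyes, workorder, probe_bus gives the robot as it stands (bot), with the cameras (eyes), the job (workorder) and the readings (probe_bus).
- The arm moves only by the shell command python3 steer.py 'ROWS'. ROWS is a JSON list that holds a single list of rows (three levels of brackets), with 1 to 20 rows, each of 7 numbers: dx, dy, dz in a scale on which 1.0 is 0.8 m, then a rotation vector rx, ry, rz in fractions of the full range, 1 being pi rad, then the opening from 0.0 (shut) to 1.0 (fully open); each row is the pose to reach, as a shift and turn from the pose commanded when the command began, along the tool's axes at that moment; what a row does not reach only later rows make up. A row lasts 1/10 s, in which the tool goes at most 0.05 m and 8.59 degrees, less where a joint would pass 70% of its speed; a pose out of reach is approached as far as the arm can. The fingers move at their own pace and stop on an object; the grip force is fixed at half the most. Time passes only in rows, so rows that do not move let the fingers close. It prints the time, the measured TCP pose, the force, the opening and the grip force at its end. No shift or turn number may pass 1 either way. Input that does not fit is refused with a message, and nothing moves.
- probe_bus.read_state(): the state, without advancing time (a new reading comes with each control period).
- eyes.capture(name): name is "scene" or "top"; returns a dict with "color" (480x640x3 uint8, red, green, blue), "K" (3x3 intrinsics, pixels), "view" (4x4, takes a point from world to camera coordinates). Camera axes: x right, y up, looking along -z (the intrinsics and any distortion apply to the point x, -y, -z); pixel columns grow to the right and rows downward; lengths in m; the calibration is good to about 2 mm. A picture is of the moment at which its call begins. There is no depth.
- workorder.hand_in(): hands the job in; it is judged then, once.
The state is a dict: "time_s": time; "joint_positions": joint angles; "qvel": joint speeds; "tau": joint torques, N m; "position": TCP position; "tcp_rot": TCP orientation; "force": force on the tool from outside, world axes, zero at the start; "moment": the same for the moment, N m; "opening": opening from 0.0 (shut) to 1.0 (fully open); "grasp_force": force on a finger pad.
Only numpy, scipy, OpenCV 4.12 (cv2) and the standard library are available. Lean on these libraries where they do the work, as an engineer would, in place of code of your own. Each camera call takes 0.05 s, during which the arm holds its last target. There are 200 camera calls.

## Task

The circuit board on the repair fixture is held down by a blue arm. Roll the big knurled locking ring counter-clockwise with a fingertip until it is backed off two full turns, then push the arm by its orange tab, away from the board, until it reaches its stop. Leave the ring there, and do not move the board or disturb anything else on the bench.

Things in the scene. Friction and masses are not known exactly. Their poses are not given: they have to be found in the camera images.
- fixture: Aluminium base plate of the board fixture, 240 (x) by 360 (y) by 12 mm, screwed down. Origin on the table surface, on the vertical axis about which ring and arm turn; the plate reaches from -140 to +100 mm in x and -120 to +240 mm in y. Its x axis points roughly away from the robot; the board's nest is on its +y side. Within 95 mm of the axis only the ring stands higher than 46 mm.
- ring (a joint): Dark knurled locking ring on the fixture's axis, 100 mm across, too wide to grasp. Rad: 0 tight (at the start), growing counter-clockwise seen from above, 6.28 a turn, end stop at 18.85. Rim 58 to 80 mm above the table when tight; it climbs 2.5 mm a turn. Turns with 0.06 N m (1.2 N at the rim), so a finger pressed lightly on the rim drives it by friction; stays where left.
- ring_mark (a point): Middle of the white stripe (18 by 7 mm) on the ring's top face, 38 mm from the axis and 80 mm up when tight. It turns with the ring and points to the fixture's -x when tight. The ring's 30 upright rim ridges are round, 3 mm in radius, 10 mm apart, 3 mm proud; a brass stud adds 6 mm on top.
- swing_arm (a joint): Blue hold-down arm, a bar 26 mm wide, 34 to 46 mm above the table, pivoted on the fixture's axis below the ring, reaching 175 mm out; a rubber foot under its end is 1 mm over the board. Rad: 0 over the board along the fixture's +y (start), growing clockwise seen from above towards the fixture's +x, end stop at 1.40. Stiff: 0.25 N m (2 N at the tab); stays where left.
- tab (a point): Middle of the upright plate of the orange tab on the arm, 135 mm from the axis, 64 mm above the table. The plate is 44 mm long along the arm, 10 mm thick, 46 to 82 mm above the table; a brace slopes down at 45 degrees behind it, 42 mm out on the fixture's +x side, so it is for pushing, not gripping. Pushing its broad face from the fixture's -x side swings the arm off the board.
- board: Green circuit board, 140 mm (x) by 120 mm (y) by 4 mm, parts on it up to 13 mm above its underside. Loose in a shallow nest on the fixture; origin at the centre of its underside, 18 mm above the table.
- solder_spool: Blue spool, 56 mm across, 48 mm tall, standing; origin at its underside.
- drink_can: Blue and white drink can, 54 mm across, 130 mm tall; origin at its underside.
- flux_bottle: Small bottle with a red cap, 36 mm across, 80 mm tall; origin at its underside.
- screwdriver: Screwdriver with a red handle, 170 mm long, lying along its x; origin under its middle.
- screw_pot: Little pot with a white lid, 32 mm across, 24 mm tall, standing on the fixture's base plate; origin at its underside.
- heat_sink: Finned aluminium heat sink, 36 by 36 by 21 mm; origin at its underside.

How it is judged:
By the outcome, as a careful person would: the job done as asked, in the order asked, and still so for the second after the job is handed in, with the robot touching nothing.
It also fails if it takes over 62 s, if anything falls off the work surface, if the arm or the gripper's body presses on something with over 40 N, if the wrist force passes 120 N, or if a joint passes its speed limit or range.

## Working session

There is one attempt and no reset: what is moved stays moved. The work goes in short steps, Python scripts to look and compute and a shell command to move; the robot and the scene stay as the last step left them, time stands still between calls to the robot, and variables do not carry over. Pictures are saved under pics/ and viewed, at most 10 in all, crops included, and the job is handed in when it is done.

```bash
ls; mkdir -p pics; python3 - <<'E'
from rig import bot, eyes, workorder, probe_bus
import cv2,numpy as np,pickle
d={}
for n in("scene","top"):
    c=eyes.capture(n);d[n]=c
    cv2.imwrite(f"pics/{n}0.png",c["color"][:,:,::-1]);print(c["K"],c["view"],[k for k in c])
pickle.dump(d,open("d0.pkl","wb"))
s=probe_bus.read_state();print(s["time_s"],s["tcp_rot"],s["force"])
E
```

```text
pics
rig.py
steer.py
[[572.44732869   0.         329.51621868]
 [  0.         572.44732869 241.88340337]
 [  0.           0.           1.        ]] [[-0.25203146  0.96761547  0.01415813  0.13123885]
 [-0.75981364 -0.2069242   0.61633239  0.31091826]
 [ 0.59930241  0.14457761  0.78735884 -1.6261747 ]
 [ 0.          0.          0.          1.        ]] ['color', 'K', 'view']
[[526.58545847   0.         320.66976496]
 [  0.         526.58545847 252.02213861]
 [  0.           0.           1.        ]] [[-8.22718582e-04 -9.99861719e-01 -1.66092197e-02  3.30419021e-02]
 [ 9.94172914e-01 -2.60818687e-03  1.07765549e-01 -5.15629494e-01]
 [-1.07793967e-01 -1.64237756e-02  9.94037585e-01 -1.49965308e+00]
 [ 0.00000000e+00  0.00000000e+00  0.00000000e+00  1.00000000e+00]] ['color', 'K', 'view']
0.1 [[-9.52082551e-01  3.05839817e-01 -9.06853756e-04]
 [ 3.05840974e-01  9.52081064e-01 -1.71628798e-03]
 [ 3.38489087e-04 -1.91140087e-03 -9.99998116e-01]] [ 0.36749448 -0.12692367  0.23470697]
```

View pics/top0.png

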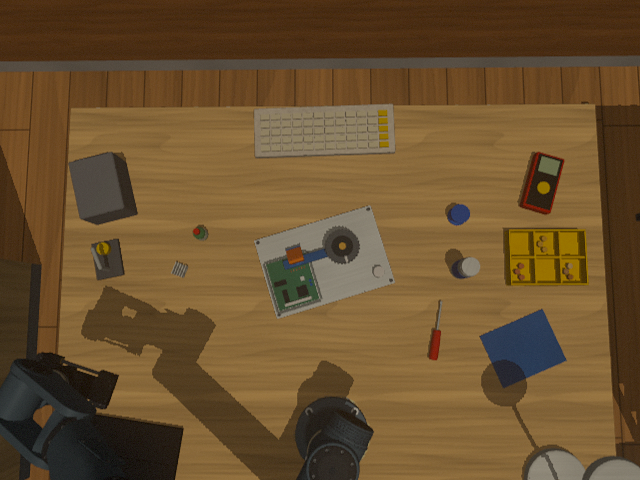

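View pics/scene0.png

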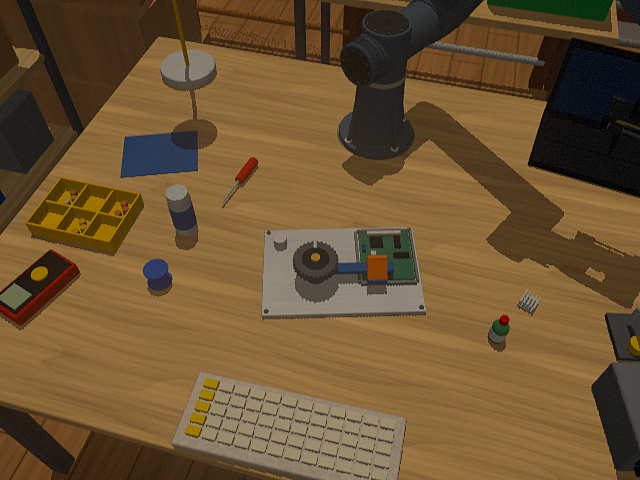

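The top view shows the fixture turned about +16° (corners near (256,241), (371,207), (393,281), (279,316)), the ring at (341,245) and the tab at (295,254). The scene view shows the ring at (316,260), the tab at (377,267) and the screw pot at (281,242). Next I'll measure.

```bash
cat > h.py <<'E'
import numpy as np,cv2
def ray(c,uv):
    K,V=c["K"],np.array(c["view"]);R,t=V[:3,:3],V[:3,3]
    p=np.linalg.inv(K)@[uv[0],uv[1],1.];d=R.T@(p*[1,-1,-1]);return -R.T@t,d
def plane(c,uv,z):
    o,d=ray(c,uv);return o+d*(z-o[2])/d[2]
def tri(c1,a,c2,b):
    o,d=ray(c1,a);p,e=ray(c2,b)
    s=np.linalg.lstsq(np.c_[d,-e],p-o,rcond=None)[0];A=o+d*s[0];B=p+e*s[1];return (A+B)/2,np.linalg.norm(A-B)
def proj(c,P):
    V=np.array(c["view"]);q=V[:3,:3]@P+V[:3,3];q=c["K"]@(q*[1,-1,-1]);return q[:2]/q[2]
def blob(c,lo,hi,roi):
    x0,y0,x1,y1=roi;h=cv2.cvtColor(c["color"],cv2.COLOR_RGB2HSV)[y0:y1,x0:x1]
    m=cv2.inRange(h,lo,hi);n,l,s,ce=cv2.connectedComponentsWithStats(m);
    k=1+np.argmax(s[1:,4]);return ce[k]+[x0,y0],s[k,4],m
E
python3 - <<'E'
import pickle,cv2,numpy as np
from h import *
d=pickle.load(open("d0.pkl","rb"));S,T=d["scene"],d["top"]
a,na,_=blob(T,(8,120,100),(25,255,255),(325,230,358,262));b,nb,_=blob(S,(8,120,100),(25,255,255),(300,245,332,275))
print("stud",a,na,b,nb,tri(T,a,S,b),plane(T,a,.086),plane(S,b,.086))
for n,c in d.items():
    h=cv2.cvtColor(c["color"],cv2.COLOR_RGB2HSV)
    m=cv2.inRange(h,(0,0,100),(180,60,255)); roi=(245,200,400,322) if n=="top" else (255,222,430,325)
    M=np.zeros_like(m);x0,y0,x1,y1=roi;M[y0:y1,x0:x1]=m[y0:y1,x0:x1]
    cs=max(cv2.findContours(M,0,2)[0],key=cv2.contourArea);
    hull=cv2.convexHull(cs);q=cv2.approxPolyN(hull,4)[0] if hasattr(cv2,"approxPolyN") else cv2.approxPolyDP(hull,8,True)[:,0]
    W=np.array([plane(c,u,.012) for u in q.reshape(-1,2)]);print(n,q.tolist(),W[:,:2].round(4).tolist(),np.linalg.norm(W-np.roll(W,-1,0),axis=1).round(4))
a,b=(cv2.resize(T["color"][195:325,240:400],None,fx=3.6,fy=3.6,interpolation=2),cv2.resize(S["color"][220:325,255:430],None,fx=3.2,fy=3.2,interpolation=2))
w=max(a.shape[1],b.shape[1]);a,b=[cv2.resize(i,(int(i.shape[1]*.62),int(i.shape[0]*.62))) for i in (a,b)]
H=max(a.shape[0],b.shape[0]);pad=lambda i:cv2.copyMakeBorder(i,0,H-i.shape[0],0,0,0)
cv2.imwrite("pics/z0.png",np.hstack([pad(a),pad(b)])[:,:,::-1])
E
```

```text
stud [341.95238095 245.5       ] 42 [315.03389831 256.55932203] 59 (array([ 0.52815339, -0.03005905,  0.08444744]), np.float64(0.0036047972798767037)) [ 0.52757626 -0.02825944  0.086     ] [ 0.52957714 -0.03152058  0.086     ]
scene [[426, 311], [261, 316], [265, 229], [411, 227]] [[0.5559, 0.2269], [0.6615, -0.1165], [0.4284, -0.1857], [0.3288, 0.1554]] [0.3593 0.2431 0.3554 0.2381]
top [[395, 282], [277, 318], [253, 240], [370, 205]] [[0.4292, -0.1836], [0.3255, 0.1591], [0.5536, 0.2318], [0.6569, -0.1135]] [0.3581 0.2394 0.3604 0.2382]
```

View pics/z0.png

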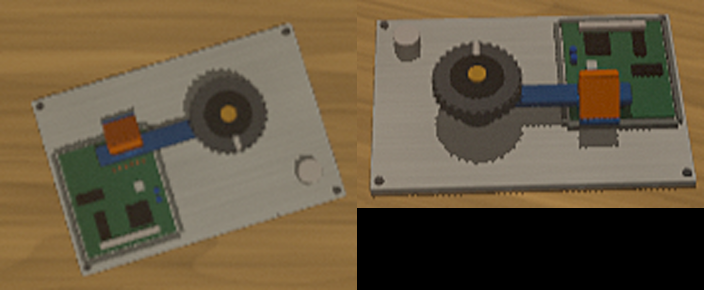

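Both cameras agree: the plate measures 240 × 360 mm, yaw is 16.5°, and the axis is at (0.5285, -0.030). The stripe on the ring points to fixture -x, so the ring is tight, and the space around it is clear. I'll move above the far side of the ring with the fingers shut and the tool x axis radial.

The rows are not in the units I measure in: shifts go in shares of 0.8 m and turns go in shares of pi rad. I convert before sending: -0.584 m is -0.73, -0.469 m is -0.5863, 162.2 degrees is 0.9011.

```bash
python3 steer.py '[[[-0.73, -0.5863, 0, 0, 0, 0.9011, 0], [-0.73, -0.5863, 0, 0, 0, 0.9011, 0], [-0.73, -0.5863, 0, 0, 0, 0.9011, 0], [-0.73, -0.5863, 0, 0, 0, 0.9011, 0], [-0.73, -0.5863, 0, 0, 0, 0.9011, 0], [-0.73, -0.5863, 0, 0, 0, 0.9011, 0], [-0.73, -0.5863, 0, 0, 0, 0.9011, 0], [-0.73, -0.5863, 0, 0, 0, 0.9011, 0], [-0.73, -0.5863, 0, 0, 0, 0.9011, 0], [-0.73, -0.5863, 0, 0, 0, 0.9011, 0], [-0.73, -0.5863, 0, 0, 0, 0.9011, 0], [-0.73, -0.5863, 0, 0, 0, 0.9011, 0], [-0.73, -0.5863, 0, 0, 0, 0.9011, 0], [-0.73, -0.5863, 0, 0, 0, 0.9011, 0], [-0.73, -0.5863, 0, 0, 0, 0.9011, 0], [-0.73, -0.5863, 0, 0, 0, 0.9011, 0], [-0.73, -0.5863, 0, 0, 0, 0.9011, 0], [-0.73, -0.5863, 0, 0, 0, 0.9011, 0], [-0.73, -0.5863, 0, 0, 0, 0.9011, 0], [-0.73, -0.5863, 0, 0, 0, 0.9011, 0]]]'
```

```text
time_s: 2.1
position: [0.6033, -0.0301, 0.222]
tcp_rot: [[1.0, -0.0, -0.001], [-0.0, -1.0, 0.0], [-0.001, -0.0, -1.0]]
force: [-0.2, -0.3, 0.3]
opening: 0.006
grasp_force: 0.0
```

Converted, 0.164 m is 0.205, 0.135 m is 0.1688.

```bash
python3 steer.py '[[[0, 0, 0.0625, 0, 0, 0, 0], [0, 0, 0.125, 0, 0, 0, 0], [0, 0, 0.1688, 0, 0, 0, 0], [0, 0, 0.205, 0, 0, 0, 0], [0, 0, 0.205, 0, 0, 0, 0], [-0.0113, 0, 0.205, 0, 0, 0, 0], [-0.0113, 0, 0.205, 0, 0, 0, 0]]]'; python3 steer.py '[[[-0.0013, 0, 0, 0, 0, 0, 0], [-0.0025, 0, 0, 0, 0, 0, 0], [-0.0025, 0, 0, 0, 0, 0, 0]]]'; python3 steer.py '[[[-0.0013, 0, 0, 0, 0, 0, 0], [-0.0025, 0, 0, 0, 0, 0, 0], [-0.0025, 0, 0, 0, 0, 0, 0]]]'
```

```text
time_s: 2.8
position: [0.5941, -0.03, 0.06]
tcp_rot: [[1.0, 0.001, 0.001], [0.001, -1.0, -0.0], [0.001, 0.0, -1.0]]
force: [-1.1, -0.2, -0.0]
opening: 0.008
grasp_force: 0.0
time_s: 3.1
position: [0.5932, -0.0302, 0.0597]
tcp_rot: [[1.0, 0.0, 0.002], [0.0, -1.0, -0.0], [0.002, 0.0, -1.0]]
force: [-0.1, -0.0, -0.2]
opening: 0.004
grasp_force: 0.0
time_s: 3.4
position: [0.5905, -0.0301, 0.0586]
tcp_rot: [[1.0, -0.0, -0.0], [-0.0, -1.0, 0.0], [-0.0, -0.0, -1.0]]
force: [-0.6, 0.8, -0.1]
opening: 0.003
grasp_force: 0.0
```

Converted, -0.001 m is -0.0013.

```bash
for i in 1; do python3 steer.py '[[[-0.0013, 0, 0, 0, 0, 0, 0], [-0.0013, 0, 0, 0, 0, 0, 0]]]'; python3 steer.py '[[[-0.0013, 0, 0, 0, 0, 0, 0], [-0.0013, 0, 0, 0, 0, 0, 0]]]';python3 steer.py '[[[-0.0013, 0, 0, 0, 0, 0, 0], [-0.0013, 0, 0, 0, 0, 0, 0]]]'; done | grep -E "pos|force: \["
```

```text
position: [0.5895, -0.03, 0.0584]
force: [1.4, -0.2, 0.1]
position: [0.5886, -0.0301, 0.0585]
force: [0.1, -0.0, 0.0]
position: [0.5884, -0.0301, 0.0586]
force: [2.1, -0.8, -1.1]
```

Converted, -0.001 m is -0.0013.

```bash
(python3 steer.py '[[[-0.0013, 0, 0, 0, 0, 0, 0], [-0.0013, 0, 0, 0, 0, 0, 0]]]'; python3 steer.py '[[[-0.0013, 0, 0, 0, 0, 0, 0], [-0.0013, 0, 0, 0, 0, 0, 0]]]') | grep -E "pos|force: \["
```

```text
position: [0.5882, -0.0302, 0.0588]
force: [3.4, 1.0, -2.8]
position: [0.5881, -0.0303, 0.0589]
force: [6.9, 1.5, -3.8]
```

Contact came at radius 0.060, as expected, and the press is about 7 N. I'll test with a 60° arc and check the stripe.

Converted, -0.0494 m is -0.0618, -0.0461 m is -0.0576, -60 degrees is -0.3333.

```bash
python3 steer.py '[[[-0.0004, -0.0075, 0, 0, 0, -0.0333, 0], [-0.0015, -0.0149, 0, 0, 0, -0.0667, 0], [-0.0035, -0.022, 0, 0, 0, -0.1, 0], [-0.0061, -0.029, 0, 0, 0, -0.1333, 0], [-0.0095, -0.0356, 0, 0, 0, -0.1667, 0], [-0.0136, -0.0419, 0, 0, 0, -0.2, 0], [-0.0183, -0.0476, 0, 0, 0, -0.2333, 0], [-0.0236, -0.053, 0, 0, 0, -0.2667, 0], [-0.0294, -0.0576, 0, 0, 0, -0.3, 0], [-0.0356, -0.0618, 0, 0, 0, -0.3333, 0]]]'
cat > look.py <<'E'
import sys,cv2,numpy as np
from rig import bot, eyes, workorder, probe_bus
from h import *
# stripe angle: unwrap ring top (r 30..46 mm) from each camera, bright peak
C=np.array([.5285,-.030])
turn=float(sys.argv[1]) if len(sys.argv)>1 else 0
z=.080+.0025*turn
for n in("top","scene"):
    c=eyes.capture(n);h=c["color"].astype(float).min(2)
    A=np.arange(0,360,2);v=[]
    for a in A:
        P=[proj(c,np.array([C[0]+r*np.cos(np.radians(a)),C[1]+r*np.sin(np.radians(a)),z])) for r in (.033,.036,.039,.042)]
        v.append(np.mean([cv2.getRectSubPix(h.astype(np.float32),(1,1),tuple(map(float,p)))[0,0] for p in P]))
    v=np.array(v);k=v.argmax();w=[(k+i)%180 for i in range(-8,9)];b=np.clip(v[w]-np.median(v)-.3*(v[k]-np.median(v)),0,None)
    a=A[k]+2*np.sum(b*np.arange(-8,9))/b.sum()
    print(n,"ring deg mod 360:",round((a-196.5)%360,1),"peak",round(v[k]),"median",round(np.median(v)))
    cv2.imwrite(f"pics/last_{n}.png",c["color"][:,:,::-1])
s=probe_bus.read_state();p=s["position"][:2]-C;print("r",np.hypot(*p).round(4),"phi",np.degrees(np.arctan2(p[1],p[0])).round(1),"F",np.round(s["force"],1),"t",s["time_s"],"j6",np.round(s["joint_positions"][5],1))
E
python3 look.py
```

```text
time_s: 5.4
position: [0.5588, 0.0211, 0.0591]
tcp_rot: [[0.498, 0.867, 0.004], [0.867, -0.498, 0.002], [0.004, 0.002, -1.0]]
force: [4.9, 8.0, 0.3]
opening: 0.001
grasp_force: 4.2
top ring deg mod 360: 57.8 peak 124 median 54
scene ring deg mod 360: 61.3 peak 139 median 35
r 0.059 phi 61.1 F [2.4 8.2 0.9] t 5.5 j6 20.4
```

The ring followed with about 59.5° of turn. I'll continue with 120° and then 60°.

Converted, -0.0855 m is -0.1069, -0.0802 m is -0.1003, -120 degrees is -0.6667.

```bash
python3 steer.py '[[[-0.0004, -0.0075, 0, 0, 0, -0.0333, 0], [-0.0015, -0.0149, 0, 0, 0, -0.0667, 0], [-0.0035, -0.022, 0, 0, 0, -0.1, 0], [-0.0061, -0.029, 0, 0, 0, -0.1333, 0], [-0.0095, -0.0356, 0, 0, 0, -0.1667, 0], [-0.0136, -0.0419, 0, 0, 0, -0.2, 0], [-0.0183, -0.0476, 0, 0, 0, -0.2333, 0], [-0.0236, -0.053, 0, 0, 0, -0.2667, 0], [-0.0294, -0.0576, 0, 0, 0, -0.3, 0], [-0.0356, -0.0618, 0, 0, 0, -0.3333, 0], [-0.0423, -0.0651, 0, 0, 0, -0.3667, 0], [-0.0493, -0.0678, 0, 0, 0, -0.4, 0], [-0.0564, -0.0698, 0, 0, 0, -0.4333, 0], [-0.0638, -0.0709, 0, 0, 0, -0.4667, 0], [-0.0713, -0.0713, 0, 0, 0, -0.5, 0], [-0.0788, -0.0709, 0, 0, 0, -0.5333, 0], [-0.0861, -0.0698, 0, 0, 0, -0.5667, 0], [-0.0933, -0.0678, 0, 0, 0, -0.6, 0], [-0.1003, -0.0651, 0, 0, 0, -0.6333, 0], [-0.1069, -0.0618, 0, 0, 0, -0.6667, 0]]]' | grep -E "pos|force"; python3 look.py .5
```

```text
position: [0.4677, -0.0291, 0.0584]
force: [-2.1, 1.0, 1.4]
grasp_force: 1.3
top ring deg mod 360: 180.9 peak 74 median 41
scene ring deg mod 360: 176.1 peak 81 median 39
r 0.0605 phi 179.7 F [-5.2 -1.3  2.7] t 7.6 j6 -107.2
```

Converted, -0.0475 m is -0.0594, -0.0378 m is -0.0473, -42 degrees is -0.2333.

```bash
python3 steer.py '[[[-0.001, -0.0075, 0, 0, 0, -0.0333, 0], [-0.0021, -0.0149, 0, 0, 0, -0.0667, 0], [-0.0041, -0.022, 0, 0, 0, -0.1, 0], [-0.0068, -0.029, 0, 0, 0, -0.1333, 0], [-0.01, -0.0356, 0, 0, 0, -0.1667, 0], [-0.0141, -0.0415, 0, 0, 0, -0.2, 0], [-0.0188, -0.0473, 0, 0, 0, -0.2333, 0], [-0.0053, -0.0594, 0, 0, 0, -0.2333, 0], [-0.0053, -0.0594, 0, 0, 0, -0.2333, 0]]]' | grep -E "pos|force|rot"; python3 look.py .6
python3 -c "
from rig import bot, eyes, workorder, probe_bus
print(probe_bus.read_state()['joint_positions'])"
```

```text
position: [0.4745, -0.0779, 0.0585]
tcp_rot: [[-0.746, -0.666, -0.001], [-0.666, 0.746, 0.001], [0.001, 0.001, -1.0]]
force: [-0.3, 0.5, -0.5]
grasp_force: 0.0
top ring deg mod 360: 221.8 peak 72 median 35
scene ring deg mod 360: 217.7 peak 80 median 39
r 0.0709 phi -138.0 F [0.3 0.3 0.8] t 8.6 j6 -154.4
[-2.25700236e+01  3.56577860e+01  1.10067781e+02  2.79346265e-02
  3.42683648e+01 -1.54436894e+02]
```

The ring is at about 220° now. I'll lift, swing back to φ≈-38° and rewind the wrist.

Converted, -0.0846 m is -0.1058, -0.0707 m is -0.0884, 150 degrees is 0.8333.

```bash
python3 steer.py '[[[0, 0, -0.05, 0, 0, 0.0444, 0], [-0.05, -0.0438, -0.05, 0, 0, 0.8333, 0], [-0.1058, -0.0884, -0.05, 0, 0, 0.8333, 0], [-0.1058, -0.0884, -0.05, 0, 0, 0.8333, 0], [-0.1058, -0.0884, -0.05, 0, 0, 0.8333, 0], [-0.1058, -0.0884, -0.05, 0, 0, 0.8333, 0], [-0.1058, -0.0884, -0.05, 0, 0, 0.8333, 0], [-0.1058, -0.0884, -0.05, 0, 0, 0.8333, 0], [-0.1058, -0.0884, -0.05, 0, 0, 0.8333, 0], [-0.1058, -0.0884, -0.05, 0, 0, 0.8333, 0], [-0.1058, -0.0884, -0.05, 0, 0, 0.8333, 0], [-0.1058, -0.0884, -0.05, 0, 0, 0.8333, 0], [-0.1058, -0.0884, -0.05, 0, 0, 0.8333, 0], [-0.1058, -0.0884, -0.05, 0, 0, 0.8333, 0], [-0.1058, -0.0884, -0.05, 0, 0, 0.8333, 0], [-0.1058, -0.0884, -0.05, 0, 0, 0.8333, 0], [-0.1058, -0.0884, -0.05, 0, 0, 0.8333, 0], [-0.1058, -0.0884, -0.05, 0, 0, 0.8333, 0]]]' | grep -E "pos|force|rot"
python3 steer.py '[[[0, 0, 0, 0, 0, 0.6111, 0], [0, 0, 0, 0, 0, 0.6111, 0], [0, 0, 0, 0, 0, 0.6111, 0], [0, 0, 0, 0, 0, 0.6111, 0], [0, 0, 0, 0, 0, 0.6111, 0], [0, 0, 0, 0, 0, 0.6111, 0], [0, 0, 0, 0, 0, 0.6111, 0], [0, 0, 0, 0, 0, 0.6111, 0], [0, 0, 0, 0, 0, 0.6111, 0], [0, 0, 0, 0, 0, 0.6111, 0], [0, 0, 0, 0, 0, 0.6111, 0], [0, 0, 0, 0, 0, 0.6111, 0], [0, 0, 0, 0, 0, 0.6111, 0], [0, 0, 0.025, 0, 0, 0.6111, 0], [0, 0, 0.05, 0, 0, 0.6111, 0], [0, 0, 0.05, 0, 0, 0.6111, 0]]]' | grep -E "pos|force|rot"; python3 look.py .6
```

```text
position: [0.5863, -0.0726, 0.0984]
tcp_rot: [[0.314, 0.949, 0.0], [0.949, -0.314, 0.0], [0.0, 0.0, -1.0]]
force: [-0.2, 0.2, 0.7]
grasp_force: 0.0
position: [0.5842, -0.0721, 0.0562]
tcp_rot: [[0.788, -0.616, -0.005], [-0.616, -0.788, 0.002], [-0.005, 0.002, -1.0]]
force: [-0.6, 0.2, -1.0]
grasp_force: 0.0
top ring deg mod 360: 325.4 peak 52 median 35
scene ring deg mod 360: 228.9 peak 71 median 30
r 0.0718 phi -36.7 F [ 1.4 -0.6 -0.2] t 12.1 j6 110.1
```

Converted, -0.015 m is -0.0188, -0.013 m is -0.0163.

```bash
python3 steer.py '[[[-0.0075, 0, 0, 0, 0, 0, 0], [-0.0138, 0, 0, 0, 0, 0, 0], [-0.0163, 0, 0, 0, 0, 0, 0], [-0.0188, 0, 0, 0, 0, 0, 0], [-0.0188, 0, 0, 0, 0, 0, 0]]]' | grep -E "pos|force|rot"; python3 look.py .6
```

```text
position: [0.5771, -0.0659, 0.0597]
tcp_rot: [[0.788, -0.615, 0.007], [-0.615, -0.788, -0.003], [0.008, -0.002, -1.0]]
force: [4.4, -4.0, -1.6]
grasp_force: 2.7
top ring deg mod 360: 344.4 peak 47 median 33
scene ring deg mod 360: 255.8 peak 67 median 29
r 0.0604 phi -36.5 F [ 4.  -4.3 -0.5] t 12.7 j6 110.6
```

Converted, -0.0855 m is -0.1069, -0.0802 m is -0.1003, -120 degrees is -0.6667.

```bash
for k in 1 ; do python3 steer.py '[[[-0.0004, -0.0075, 0, 0, 0, -0.0333, 0], [-0.0015, -0.0149, 0, 0, 0, -0.0667, 0], [-0.0035, -0.022, 0, 0, 0, -0.1, 0], [-0.0061, -0.029, 0, 0, 0, -0.1333, 0], [-0.0095, -0.0356, 0, 0, 0, -0.1667, 0], [-0.0136, -0.0419, 0, 0, 0, -0.2, 0], [-0.0183, -0.0476, 0, 0, 0, -0.2333, 0], [-0.0236, -0.053, 0, 0, 0, -0.2667, 0], [-0.0294, -0.0576, 0, 0, 0, -0.3, 0], [-0.0356, -0.0618, 0, 0, 0, -0.3333, 0], [-0.0423, -0.0651, 0, 0, 0, -0.3667, 0], [-0.0493, -0.0678, 0, 0, 0, -0.4, 0], [-0.0564, -0.0698, 0, 0, 0, -0.4333, 0], [-0.0638, -0.0709, 0, 0, 0, -0.4667, 0], [-0.0713, -0.0713, 0, 0, 0, -0.5, 0], [-0.0788, -0.0709, 0, 0, 0, -0.5333, 0], [-0.0861, -0.0698, 0, 0, 0, -0.5667, 0], [-0.0933, -0.0678, 0, 0, 0, -0.6, 0], [-0.1003, -0.0651, 0, 0, 0, -0.6333, 0], [-0.1069, -0.0618, 0, 0, 0, -0.6667, 0]]]' | grep -E "pos|force"; python3 look.py .95; done
```

```text
position: [0.5381, 0.0288, 0.0597]
force: [1.3, 5.5, 5.0]
grasp_force: 2.5
top ring deg mod 360: 332.6 peak 115 median 57
scene ring deg mod 360: 339.8 peak 142 median 41
r 0.0592 phi 82.3 F [-0.   5.3  4. ] t 14.8 j6 -1.0
```

View pics/last_scene.png

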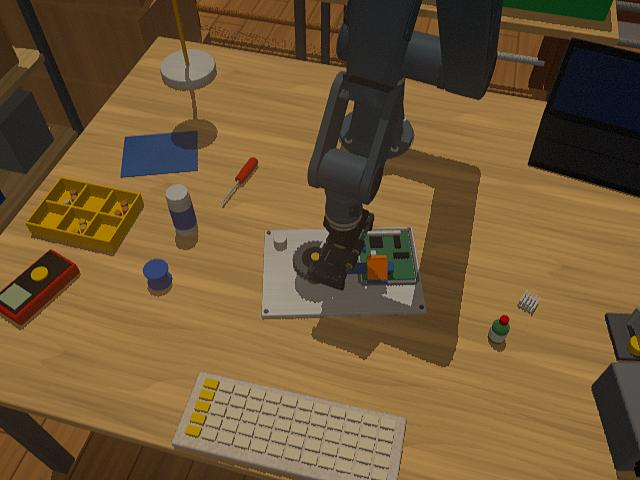

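The gripper is beside the ring at (345,265). Both cameras put the stripe at about 336–340°, as expected, and nothing else has been disturbed. Continuing.

Converted, -0.0852 m is -0.1065, -0.0799 m is -0.0999, -120 degrees is -0.6667.

```bash
for k in 1 ; do python3 steer.py '[[[-0.0006, -0.0075, 0, 0, 0, -0.0333, 0], [-0.0019, -0.0149, 0, 0, 0, -0.0667, 0], [-0.0039, -0.022, 0, 0, 0, -0.1, 0], [-0.0065, -0.029, 0, 0, 0, -0.1333, 0], [-0.0099, -0.0356, 0, 0, 0, -0.1667, 0], [-0.014, -0.0419, 0, 0, 0, -0.2, 0], [-0.0186, -0.0476, 0, 0, 0, -0.2333, 0], [-0.024, -0.053, 0, 0, 0, -0.2667, 0], [-0.0298, -0.0576, 0, 0, 0, -0.3, 0], [-0.0356, -0.0615, 0, 0, 0, -0.3333, 0], [-0.0423, -0.0648, 0, 0, 0, -0.3667, 0], [-0.0493, -0.0674, 0, 0, 0, -0.4, 0], [-0.0564, -0.0694, 0, 0, 0, -0.4333, 0], [-0.0638, -0.0705, 0, 0, 0, -0.4667, 0], [-0.0713, -0.0709, 0, 0, 0, -0.5, 0], [-0.0788, -0.0705, 0, 0, 0, -0.5333, 0], [-0.0861, -0.0694, 0, 0, 0, -0.5667, 0], [-0.0929, -0.0674, 0, 0, 0, -0.6, 0], [-0.0999, -0.0648, 0, 0, 0, -0.6333, 0], [-0.1065, -0.0614, 0, 0, 0, -0.6667, 0]]]' | grep -E "pos|force"; python3 look.py 1.3; done
```

```text
position: [0.4714, -0.0495, 0.0583]
force: [-7.7, -2.5, 7.4]
grasp_force: 4.2
top ring deg mod 360: 33.6 peak 71 median 37
scene ring deg mod 360: 92.6 peak 78 median 39
r 0.0601 phi -160.2 F [-8.7 -4.2  4.8] t 16.9 j6 -131.3
```

Converted, -0.04 m is -0.05, 0.014 m is 0.0175.

```bash
python3 steer.py '[[[0.0175, 0, 0, 0, 0, 0, 0], [0.0175, 0, -0.05, 0, 0, 0, 0], [0.0175, 0, -0.05, 0, 0, 0, 0]]]' | grep -E "pos|force|rot"; python3 look.py 1.3; python3 - <<'E'
import cv2,numpy as np
a=cv2.imread("pics/last_top.png")[205:285,295:395];b=cv2.imread("pics/last_scene.png")[220:300,265:365]
cv2.imwrite("pics/z1.png",cv2.resize(np.hstack([a,b]),None,fx=4,fy=4,interpolation=2))
E
```

```text
position: [0.4654, -0.0564, 0.1011]
tcp_rot: [[-0.928, -0.372, 0.005], [-0.372, 0.928, -0.002], [-0.004, -0.004, -1.0]]
force: [0.4, -0.9, -0.8]
grasp_force: 0.0
top ring deg mod 360: 25.1 peak 71 median 41
scene ring deg mod 360: 92.6 peak 80 median 40
r 0.0692 phi -158.1 F [-0.   1.1 -0.2] t 17.3 j6 -132.5
```

View pics/z1.png

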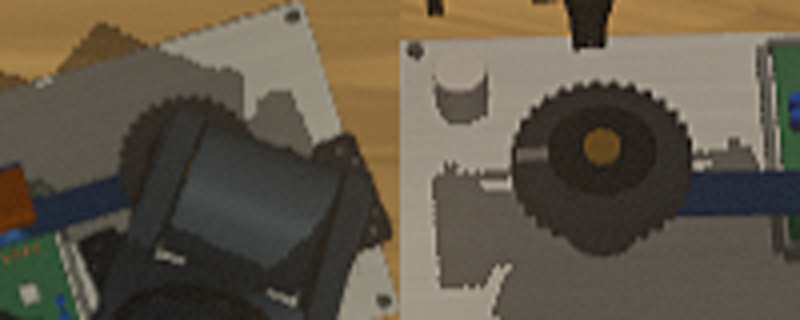

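In the scene crop the stripe is at the ring's left (530,155), so the ring has turned about 455°. The top camera is occluded. I'll return for the third stroke.

Converted, -0.1067 m is -0.1334, -0.0623 m is -0.0779, 150 degrees is 0.8333.

```bash
python3 steer.py '[[[-0.0625, -0.0375, 0, 0, 0, 0.8333, 0], [-0.1334, -0.0779, 0, 0, 0, 0.8333, 0], [-0.1334, -0.0779, 0, 0, 0, 0.8333, 0], [-0.1334, -0.0779, 0, 0, 0, 0.8333, 0], [-0.1334, -0.0779, 0, 0, 0, 0.8333, 0], [-0.1334, -0.0779, 0, 0, 0, 0.8333, 0], [-0.1334, -0.0779, 0, 0, 0, 0.8333, 0], [-0.1334, -0.0779, 0, 0, 0, 0.8333, 0], [-0.1334, -0.0779, 0, 0, 0, 0.8333, 0], [-0.1334, -0.0779, 0, 0, 0, 0.8333, 0], [-0.1334, -0.0779, 0, 0, 0, 0.8333, 0], [-0.1334, -0.0779, 0, 0, 0, 0.8333, 0], [-0.1334, -0.0779, 0, 0, 0, 0.8333, 0], [-0.1334, -0.0779, 0, 0, 0, 0.8333, 0], [-0.1334, -0.0779, 0, 0, 0, 0.8333, 0], [-0.1334, -0.0779, 0, 0, 0, 0.8333, 0], [-0.1334, -0.0779, 0, 0, 0, 0.8333, 0], [-0.1334, -0.0779, 0, 0, 0, 0.8333, 0]]]' | grep -E "pos|force|rot"
python3 steer.py '[[[0, 0, 0, 0, 0, 0.5, 0], [0, 0, 0, 0, 0, 0.5, 0], [0, 0, 0, 0, 0, 0.5, 0], [0, 0, 0, 0, 0, 0.5, 0], [0, 0, 0, 0, 0, 0.5, 0], [0, 0, 0, 0, 0, 0.5, 0], [0, 0, 0, 0, 0, 0.5, 0], [0, 0, 0, 0, 0, 0.5, 0], [0, 0, 0, 0, 0, 0.5, 0], [0, 0, 0, 0, 0, 0.5, 0], [0, 0, 0, 0, 0, 0.5, 0], [0, 0, 0.025, 0, 0, 0.5, 0], [0, 0, 0.05, 0, 0, 0.5, 0], [0, 0, 0.05, 0, 0, 0.5, 0], [0, 0, 0.05, 0, 0, 0.5, 0]]]' | grep -E "pos|force|rot"; python3 look.py 1.3
```

```text
position: [0.5852, -0.073, 0.0972]
tcp_rot: [[0.62, 0.785, -0.003], [0.785, -0.62, 0.001], [-0.001, -0.002, -1.0]]
force: [-0.8, -0.4, -0.5]
grasp_force: 0.0
position: [0.5853, -0.073, 0.0576]
tcp_rot: [[0.788, -0.616, -0.002], [-0.616, -0.788, 0.001], [-0.002, 0.001, -1.0]]
force: [0.4, 0.0, 0.1]
grasp_force: 0.0
top ring deg mod 360: 321.9 peak 52 median 34
scene ring deg mod 360: 273.4 peak 66 median 29
r 0.0723 phi -36.8 F [ 0.5 -0.2  0.1] t 20.7 j6 110.1
```

Converted, -0.0155 m is -0.0194, -0.015 m is -0.0188.

```bash
python3 steer.py '[[[-0.0075, 0, 0, 0, 0, 0, 0], [-0.0138, 0, 0, 0, 0, 0, 0], [-0.0163, 0, 0, 0, 0, 0, 0], [-0.0188, 0, 0, 0, 0, 0, 0], [-0.0194, 0, 0, 0, 0, 0, 0]]]' | grep -E "pos|force"; python3 steer.py '[[[-0.0004, -0.0075, 0, 0, 0, -0.0333, 0], [-0.0015, -0.0149, 0, 0, 0, -0.0667, 0], [-0.0035, -0.022, 0, 0, 0, -0.1, 0], [-0.0061, -0.029, 0, 0, 0, -0.1333, 0], [-0.0095, -0.0356, 0, 0, 0, -0.1667, 0], [-0.0136, -0.0419, 0, 0, 0, -0.2, 0], [-0.0183, -0.0476, 0, 0, 0, -0.2333, 0], [-0.0236, -0.053, 0, 0, 0, -0.2667, 0], [-0.0294, -0.0576, 0, 0, 0, -0.3, 0], [-0.0356, -0.0618, 0, 0, 0, -0.3333, 0], [-0.0423, -0.0651, 0, 0, 0, -0.3667, 0], [-0.0493, -0.0678, 0, 0, 0, -0.4, 0], [-0.0564, -0.0698, 0, 0, 0, -0.4333, 0], [-0.0638, -0.0709, 0, 0, 0, -0.4667, 0], [-0.0713, -0.0713, 0, 0, 0, -0.5, 0], [-0.0788, -0.0709, 0, 0, 0, -0.5333, 0], [-0.0861, -0.0698, 0, 0, 0, -0.5667, 0], [-0.0933, -0.0678, 0, 0, 0, -0.6, 0], [-0.1003, -0.0651, 0, 0, 0, -0.6333, 0], [-0.1069, -0.0618, 0, 0, 0, -0.6667, 0]]]' | grep -E "pos|force"; python3 look.py 1.6
```

```text
position: [0.5772, -0.0656, 0.0596]
force: [3.9, -5.5, -2.1]
grasp_force: 3.5
position: [0.538, 0.0294, 0.0598]
force: [2.2, 4.9, 4.8]
grasp_force: 2.5
top ring deg mod 360: 314.9 peak 63 median 57
scene ring deg mod 360: 79.5 peak 65 median 42
r 0.06 phi 82.6 F [-0.5  6.   4.3] t 23.3 j6 -0.9
```

Converted, -0.0852 m is -0.1065, -0.0799 m is -0.0999, -120 degrees is -0.6667.

```bash
for k in 1 ; do python3 steer.py '[[[-0.0006, -0.0075, 0, 0, 0, -0.0333, 0], [-0.0019, -0.0149, 0, 0, 0, -0.0667, 0], [-0.0039, -0.022, 0, 0, 0, -0.1, 0], [-0.0065, -0.029, 0, 0, 0, -0.1333, 0], [-0.0099, -0.0356, 0, 0, 0, -0.1667, 0], [-0.014, -0.0419, 0, 0, 0, -0.2, 0], [-0.0186, -0.0476, 0, 0, 0, -0.2333, 0], [-0.024, -0.053, 0, 0, 0, -0.2667, 0], [-0.0298, -0.0576, 0, 0, 0, -0.3, 0], [-0.0356, -0.0615, 0, 0, 0, -0.3333, 0], [-0.0423, -0.0648, 0, 0, 0, -0.3667, 0], [-0.0493, -0.0674, 0, 0, 0, -0.4, 0], [-0.0564, -0.0694, 0, 0, 0, -0.4333, 0], [-0.0638, -0.0705, 0, 0, 0, -0.4667, 0], [-0.0713, -0.0709, 0, 0, 0, -0.5, 0], [-0.0788, -0.0705, 0, 0, 0, -0.5333, 0], [-0.0861, -0.0694, 0, 0, 0, -0.5667, 0], [-0.0929, -0.0674, 0, 0, 0, -0.6, 0], [-0.0999, -0.0648, 0, 0, 0, -0.6333, 0], [-0.1065, -0.0614, 0, 0, 0, -0.6667, 0]]]' | grep -E "pos|force"; python3 look.py 1.9; done
python3 - <<'E'
import cv2,numpy as np
a=cv2.imread("pics/last_top.png")[205:285,295:395];b=cv2.imread("pics/last_scene.png")[220:300,265:365]
cv2.imwrite("pics/z2.png",cv2.resize(np.hstack([a,b]),None,fx=4,fy=4,interpolation=2))
E
```

```text
position: [0.4701, -0.0485, 0.0582]
force: [-9.0, -2.7, 6.8]
grasp_force: 4.6
top ring deg mod 360: 31.3 peak 71 median 37
scene ring deg mod 360: 327.3 peak 77 median 38
r 0.0611 phi -161.5 F [-7.6 -5.2  6.9] t 25.4 j6 -131.3
```

View pics/z2.png

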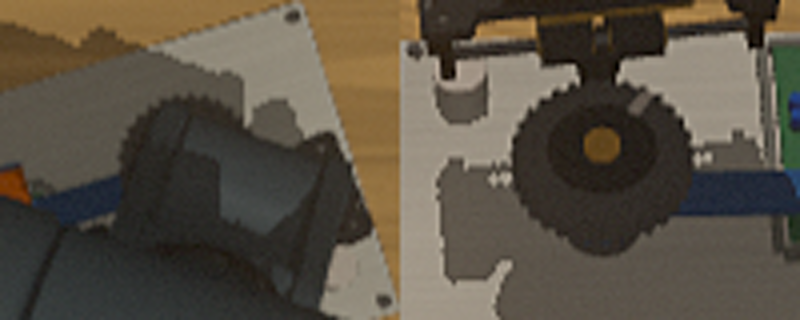

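Converted, -0.0355 m is -0.0444, -0.0285 m is -0.0356, -30 degrees is -0.1667.

```bash
python3 steer.py '[[[-0.0006, -0.0075, 0, 0, 0, -0.0333, 0], [-0.0019, -0.0149, 0, 0, 0, -0.0667, 0], [-0.0039, -0.022, 0, 0, 0, -0.1, 0], [-0.0065, -0.029, 0, 0, 0, -0.1333, 0], [-0.0099, -0.0356, 0, 0, 0, -0.1667, 0], [0.0053, -0.0444, 0, 0, 0, -0.1667, 0], [0.0053, -0.0444, 0, 0, 0, -0.1667, 0]]]' | grep -E "pos|force|rot"; python3 look.py 2
python3 - <<'E'
import cv2,numpy as np
b=cv2.imread("pics/last_scene.png")[220:300,265:365]
cv2.imwrite("pics/z3.png",cv2.resize(b,None,fx=6,fy=6,interpolation=2))
E
```

```text
position: [0.4856, -0.0824, 0.0584]
tcp_rot: [[-0.621, -0.784, -0.004], [-0.784, 0.621, -0.006], [0.007, -0.001, -1.0]]
force: [0.7, 0.2, 1.3]
grasp_force: 0.0
top ring deg mod 360: 92.7 peak 67 median 35
scene ring deg mod 360: 358.6 peak 81 median 38
r 0.0666 phi -129.0 F [ 0.7 -0.2  0.1] t 26.2 j6 -163.5
```

View pics/z3.png

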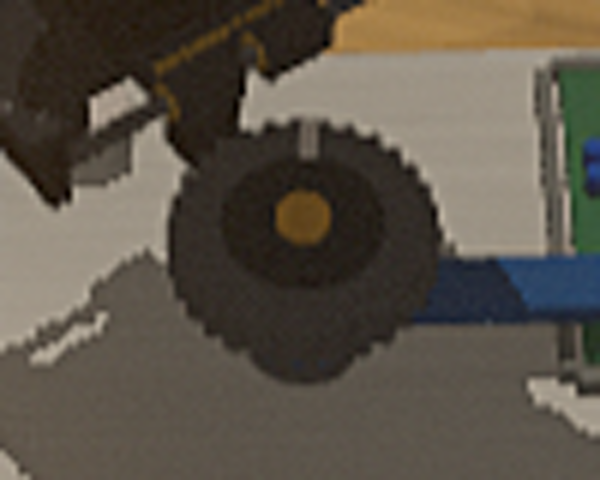

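In this crop the stripe is at (310,138), above the stud at (303,217), close to the start bearing. The wrist is near its range limit, so I'll move clear to the pre-push spot, then compare with the start picture.

Converted, 0.13 m is 0.1625, -0.1163 m is -0.1454, 35 degrees is 0.1944.

```bash
python3 steer.py '[[[0, 0, -0.0375, 0, 0, 0.0444, 0], [0, 0, -0.0688, 0, 0, 0.0889, 0], [-0.0375, 0.0425, -0.0688, 0, 0, 0.1389, 0], [-0.075, 0.0838, -0.0688, 0, 0, 0.1944, 0], [-0.1125, 0.125, -0.0688, 0, 0, 0.1944, 0], [-0.1454, 0.1625, -0.0688, 0, 0, 0.1944, 0], [-0.1454, 0.1625, -0.0688, 0, 0, 0.1944, 0], [-0.1454, 0.1625, -0.0688, 0, 0, 0.1944, 0]]]' | grep -E "pos|force|rot"; python3 look.py 2
cat > cmp.py <<'E'
import pickle,cv2,numpy as np
from h import *
d=pickle.load(open("d0.pkl","rb"));C=np.array([.5285,-.030])
def est(c,z):
    h=c["color"].min(2).astype(np.float32);A=np.arange(150,250,1.);v=[]
    for a in A:
        v.append(np.mean([cv2.getRectSubPix(h,(1,1),tuple(map(float,proj(c,np.array([C[0]+r*np.cos(np.radians(a)),C[1]+r*np.sin(np.radians(a)),z])))))[0,0] for r in np.arange(.032,.044,.002)]))
    v=np.array(v);k=v.argmax();b=np.clip(v-np.median(v)-.4*(v[k]-np.median(v)),0,None)*(abs(A-A[k])<16);return (b*A).sum()/b.sum(),v[k]
for n in d:
    c=dict(d[n]);e0=est(c,.080);c["color"]=cv2.imread(f"pics/last_{n}.png")[:,:,::-1];e1=est(c,.085);print(n,e0,e1,"diff",e1[0]-e0[0])
E
python3 cmp.py
```

```text
position: [0.4566, 0.0916, 0.1125]
tcp_rot: [[-0.956, -0.292, -0.002], [-0.292, 0.956, -0.007], [0.004, -0.006, -1.0]]
force: [0.7, -0.7, -1.2]
grasp_force: 0.0
top ring deg mod 360: 353.1 peak 128 median 59
scene ring deg mod 360: 358.5 peak 138 median 61
r 0.1395 phi 120.7 F [ 0.8 -0.6  0.5] t 27.1 j6 -108.7
scene (np.float64(199.51659377972234), np.float32(125.32485)) (np.float64(195.04595716417813), np.float32(137.98653)) diff -4.470636615544208
top (np.float64(194.0860972149672), np.float32(118.78845)) (np.float64(189.5665171904854), np.float32(127.59674)) diff -4.519580024481797
```

Both cameras agree that the ring is 4.5° short, at 715.5°. I'll give it one small extra nudge.

Converted, -0.137 m is -0.1713, -0.092 m is -0.115.

```bash
python3 steer.py '[[[0.0163, -0.0575, 0, 0, 0, 0, 0], [0.0325, -0.115, 0, 0, 0, 0, 0], [0.0488, -0.1713, 0, 0, 0, 0, 0], [0.0488, -0.1713, 0, 0, 0, 0, 0], [0.0488, -0.1713, 0.0375, 0, 0, 0, 0], [0.0488, -0.1713, 0.065, 0, 0, 0, 0], [0.0488, -0.1713, 0.065, 0, 0, 0, 0]]]' | grep -E "pos|force|rot"; python3 look.py 2
```

```text
position: [0.457, -0.0528, 0.0594]
tcp_rot: [[-0.958, -0.286, -0.008], [-0.286, 0.958, -0.004], [0.009, -0.002, -1.0]]
force: [-0.9, -0.2, -0.2]
grasp_force: 0.0
top ring deg mod 360: 39.2 peak 60 median 36
scene ring deg mod 360: 358.5 peak 82 median 39
r 0.0736 phi -162.0 F [-0.  -0.5 -0.2] t 27.9 j6 -126.3
```

Converted, -0.0165 m is -0.0206, -0.014 m is -0.0175.

```bash
python3 steer.py '[[[-0.0075, 0, 0, 0, 0, 0, 0], [-0.0138, 0, 0, 0, 0, 0, 0], [-0.0175, 0, 0, 0, 0, 0, 0], [-0.0206, 0, 0, 0, 0, 0, 0], [-0.0206, 0, 0, 0, 0, 0, 0]]]' | grep -E "pos|force"; python3 steer.py '[[[0, -0.0025, 0, 0, 0, -0.0111, 0], [-0.0001, -0.0044, 0, 0, 0, -0.0194, 0], [-0.0004, -0.0065, 0, 0, 0, -0.0289, 0], [-0.0005, -0.0086, 0, 0, 0, -0.0389, 0], [-0.0005, -0.0086, 0, 0, 0, -0.0389, 0]]]'| grep -E "pos|force"; python3 steer.py '[[[0.0188, 0, 0, 0, 0, 0, 0], [0.0188, 0, 0, 0, 0, 0, 0], [0.0188, 0, -0.0625, 0, 0, 0, 0]]]' | grep -E "pos|force";  python3 look.py 2;python3 cmp.py | head -1
```

```text
position: [0.471, -0.0469, 0.0618]
force: [-7.5, -3.4, 6.3]
grasp_force: 4.3
position: [0.4734, -0.0535, 0.0618]
force: [-7.4, -3.8, 5.8]
grasp_force: 4.2
position: [0.4597, -0.0585, 0.1057]
force: [0.8, 0.1, 0.1]
grasp_force: 0.0
top ring deg mod 360: 29.5 peak 72 median 43
scene ring deg mod 360: 3.0 peak 80 median 39
r 0.0685 phi -153.3 F [ 1.  -1.2  0.4] t 29.3 j6 -134.1
scene (np.float64(199.51659377972234), np.float32(125.32485)) (np.float64(199.53451529122927), np.float32(80.139786)) diff 0.01792151150692689
```

The ring is now at 720°. Next I'll go behind the tab.

The rows are not in the units I measure in: shifts go in shares of 0.8 m and turns go in shares of pi rad. I convert before sending: 0.1366 m is 0.1708, 0.091 m is 0.1138, 7.4 degrees is 0.0411.

```bash
python3 steer.py '[[[-0.0238, 0.0575, 0, 0, 0, 0.0222, 0], [-0.0475, 0.1138, 0, 0, 0, 0.0411, 0], [-0.0709, 0.1708, 0, 0, 0, 0.0411, 0], [-0.0709, 0.1708, 0, 0, 0, 0.0411, 0], [-0.0709, 0.1708, 0.0313, 0, 0, 0.0411, 0], [-0.0709, 0.1708, 0.0575, 0, 0, 0.0411, 0], [-0.0709, 0.1708, 0.0575, 0, 0, 0.0411, 0]]]' | grep -E "pos|force|rot"; python3 look.py 2; python3 cmp.py
python3 - <<'E'
import cv2
from h import *
import pickle
d=pickle.load(open("d0.pkl","rb"));c=dict(d["top"])
for n,roi in(("top",(275,235,315,275)),("scene",(360,250,395,290))):
    c=d[n];a,k,_=blob(c,(3,150,90),(15,255,255),roi);print(n,a,k,plane(c,a,.064))
b=cv2.imread("pics/last_scene.png")[210:330,260:430]
cv2.imwrite("pics/z4.png",cv2.resize(b,None,fx=4,fy=4,interpolation=2))
E
```

```text
position: [0.4592, 0.0877, 0.0629]
tcp_rot: [[-0.959, -0.283, -0.006], [-0.282, 0.959, -0.006], [0.007, -0.004, -1.0]]
force: [-0.4, -1.1, 0.1]
grasp_force: 0.0
top ring deg mod 360: 357.5 peak 127 median 59
scene ring deg mod 360: 3.0 peak 136 median 61
r 0.1357 phi 120.1 F [-0.6 -1.3  0.5] t 30.1 j6 -108.5
scene (np.float64(199.51659377972234), np.float32(125.32485)) (np.float64(199.58129193176887), np.float32(136.7001)) diff 0.06469815204653173
top (np.float64(194.0860972149672), np.float32(118.78845)) (np.float64(193.98901768384835), np.float32(126.85169)) diff -0.09707953111885104
top [294.507109   255.16113744] 211 [0.50304564 0.10570739 0.064     ]
scene [376.50617284 266.95061728] 486 [0.50586048 0.1019029  0.064     ]
```

View pics/z4.png

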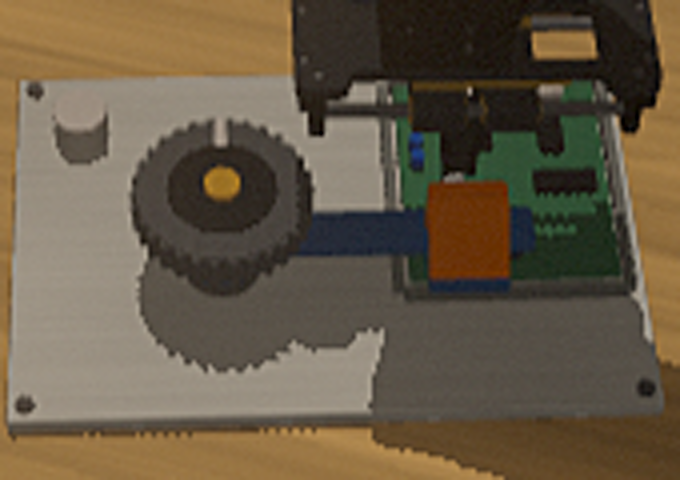

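The picture shows the ring stripe back at its start bearing (220,130), the gripper behind the orange tab (468,230), and the board and pot in place. Now I'll push the tab along its arc.

Converted, -0.1065 m is -0.1331, -0.0986 m is -0.1233, 40 degrees is 0.2222.

```bash
python3 steer.py '[[[-0.0113, 0, 0, 0, 0, 0, 0], [-0.0225, 0, 0, 0, 0, 0, 0], [-0.0341, 0.0009, 0, 0, 0, 0.0222, 0], [-0.0458, 0.0009, 0, 0, 0, 0.0444, 0], [-0.0573, 0.0001, 0, 0, 0, 0.0667, 0], [-0.0689, -0.0014, 0, 0, 0, 0.0889, 0], [-0.0803, -0.0038, 0, 0, 0, 0.1111, 0], [-0.0914, -0.007, 0, 0, 0, 0.1333, 0], [-0.1024, -0.0109, 0, 0, 0, 0.1556, 0], [-0.113, -0.0155, 0, 0, 0, 0.1778, 0], [-0.1233, -0.021, 0, 0, 0, 0.2, 0], [-0.1331, -0.0271, 0, 0, 0, 0.2222, 0]]]' | grep -E "pos|force|rot"; python3 look.py 2
```

```text
position: [0.5684, 0.097, 0.0649]
tcp_rot: [[-0.915, 0.403, -0.004], [0.403, 0.915, -0.006], [0.001, -0.007, -1.0]]
force: [-3.0, -1.5, 1.5]
grasp_force: 1.1
top ring deg mod 360: 357.5 peak 128 median 60
scene ring deg mod 360: 3.0 peak 140 median 62
r 0.1333 phi 71.7 F [-0.8  0.7  0.5] t 31.4 j6 -67.2
```

Converted, -0.0765 m is -0.0956, -0.0724 m is -0.0905, 34 degrees is 0.1889.

```bash
python3 steer.py '[[[-0.0116, 0.0009, 0, 0, 0, 0.0222, 0], [-0.0233, 0.0009, 0, 0, 0, 0.0444, 0], [-0.0348, 0.0001, 0, 0, 0, 0.0667, 0], [-0.0464, -0.0014, 0, 0, 0, 0.0889, 0], [-0.0578, -0.0038, 0, 0, 0, 0.1111, 0], [-0.0689, -0.007, 0, 0, 0, 0.1333, 0], [-0.0799, -0.0109, 0, 0, 0, 0.1556, 0], [-0.0905, -0.0155, 0, 0, 0, 0.1778, 0], [-0.0956, -0.0181, 0, 0, 0, 0.1889, 0]]]' | grep -E "pos|force|rot"; python3 look.py 2
```

```text
position: [0.6327, 0.0531, 0.0646]
tcp_rot: [[-0.535, 0.845, -0.003], [0.845, 0.535, -0.006], [-0.004, -0.005, -1.0]]
force: [-1.5, 1.8, 0.9]
grasp_force: 1.1
top ring deg mod 360: 357.5 peak 128 median 59
scene ring deg mod 360: 3.1 peak 137 median 61
r 0.1334 phi 38.3 F [-0.2  0.7 -1. ] t 32.4 j6 -37.2
```

Converted, -0.0093 m is -0.0116, -0.0046 m is -0.0058, 4 degrees is 0.0222.

```bash
python3 steer.py '[[[-0.0058, 0.0005, 0, 0, 0, 0.0111, 0], [-0.0116, 0.0009, 0, 0, 0, 0.0222, 0], [-0.0116, 0.0009, 0, 0, 0, 0.0222, 0]]]' | grep -E "pos|force: \["; for i in 1; do python3 steer.py '[[[-0.0029, 0.0003, 0, 0, 0, 0.0056, 0], [-0.0029, 0.0003, 0, 0, 0, 0.0056, 0]]]' | grep -E "pos|force: \["; python3 steer.py '[[[-0.0029, 0.0003, 0, 0, 0, 0.0056, 0], [-0.0029, 0.0003, 0, 0, 0, 0.0056, 0]]]' | grep -E "pos|force: \["; python3 steer.py '[[[-0.0029, 0.0003, 0, 0, 0, 0.0056, 0], [-0.0029, 0.0003, 0, 0, 0, 0.0056, 0]]]' | grep -E "pos|force: \[";  done; python3 look.py 2
```

```text
position: [0.6387, 0.0451, 0.0644]
force: [-0.9, 0.2, 0.4]
position: [0.6397, 0.0436, 0.0644]
force: [-0.4, 3.0, 0.4]
position: [0.6399, 0.0436, 0.0644]
force: [-2.0, 6.6, 2.6]
position: [0.64, 0.0436, 0.0644]
force: [-3.9, 11.7, 4.0]
top ring deg mod 360: 357.5 peak 129 median 58
scene ring deg mod 360: 3.0 peak 136 median 59
r 0.1336 phi 33.4 F [-2.  11.6  4.3] t 33.4 j6 -31.3
```

The force rose to 12 N with no motion at about 80°, which is the stop. I'll back off, lift clear and verify.

Converted, 0.2 m is 0.25, 0.17 m is 0.2125.

```bash
python3 steer.py '[[[0.025, 0, 0, 0, 0, 0, 0], [0.05, 0, 0, 0, 0, 0, 0], [0.05, 0, -0.0625, 0, 0, 0, 0], [0.0625, 0.05, -0.125, 0, 0, 0, 0], [0.1125, 0.0625, -0.15, 0, 0, 0, 0], [0.1625, 0.0625, -0.15, 0, 0, 0, 0], [0.2125, 0.0625, -0.15, 0, 0, 0, 0], [0.25, 0.0625, -0.15, 0, 0, 0, 0], [0.25, 0.0625, -0.15, 0, 0, 0, 0], [0.25, 0.0625, -0.15, 0, 0, 0, 0]]]' | grep -E "pos|force"; python3 look.py 2; python3 cmp.py; python3 - <<'E'
import cv2,numpy as np
a=cv2.imread("pics/last_top.png")[180:330,170:410];b=cv2.imread("pics/last_scene.png")[190:340,200:440]
cv2.imwrite("pics/z5.png",cv2.resize(np.vstack([a,b]),None,fx=2,fy=2,interpolation=2))
E
```

```text
position: [0.6008, 0.2434, 0.183]
force: [-0.5, -0.3, -0.2]
grasp_force: 0.0
top ring deg mod 360: 357.5 peak 131 median 62
scene ring deg mod 360: 3.1 peak 143 median 65
r 0.2816 phi 74.9 F [ 0.3 -0.4 -0.6] t 34.5 j6 -13.0
scene (np.float64(199.51659377972234), np.float32(125.32485)) (np.float64(199.58811982585598), np.float32(143.25076)) diff 0.07152604613364133
top (np.float64(194.0860972149672), np.float32(118.78845)) (np.float64(194.03400632708005), np.float32(130.5343)) diff -0.052090887887146664
```

View pics/z5.png

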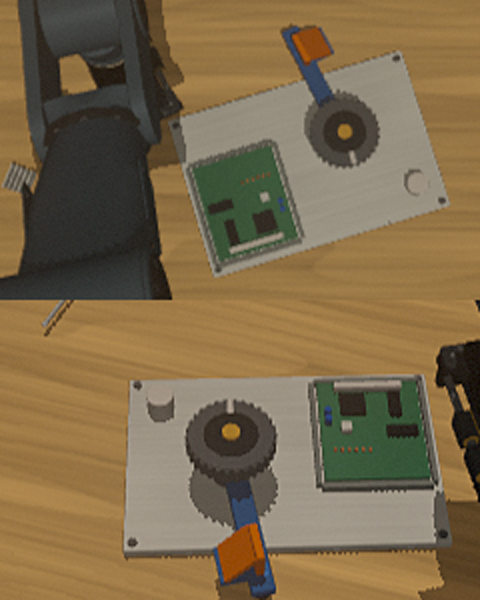

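The arm is swung off the board to its stop, with the tab at (313,43) in the top half. The ring stripe is at two full turns, the board sits in its nest, and the pot is in place.

```bash
python3 -c "
from rig import bot, eyes, workorder, probe_bus
print(workorder.hand_in())"
```

```text
the job is handed in; nothing more can be done
None
```

I handed the job in at 34.5 s: the ring is backed off two full turns (720° by both cameras), the arm was then pushed to its stop at about 80°, and the board and everything else I could see in the pictures stayed in place.

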